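Fit the missing label holder and hold it home

TASK

One of the three small steel bins has no label holder in the pocket behind its front lip. Take the narrower of the two spare label holders out of the wooden stand, slide its blade down behind that lip and push it fully home against the springy strip in the pocket until its shoulders sit on the lip. Finish while still holding it pressed home: do not let go, for the spring would lift it; leave the wide holder, the pepper shaker and the glass spice jars behind the bins where they stand.

Things in the scene. Friction and masses are not known exactly. Their poses are not given: they have to be found in the camera images.
- narrow_holder: Narrower spare label holder, white plastic, loose, about 50 g, upright in one of the stand's slots (which one varies), same either way round. Origin: middle of the foot of its blade; z up, y along the blade, x through it. Blade 60 mm wide (y), 5 mm thick (x), 40 mm high, foot edge rounded; above it a shoulder bar 72 (y) x 16 (x) mm, 40 to 46 mm above the foot; then the tab.
- holder_tab (a point): Middle of the narrow holder's grip tab, 63 mm above its foot: tab 32 mm wide (y), 14 mm thick (x), 46 to 80 mm above the foot, with a blank paper card on its -x face. Grasp it across the 32 mm (jaws closing along y); the shoulder bar lies below the fingertips. Axes as those of the holder.
- wide_holder: The wide spare label holder, loose, in the stand's other slot, 56 mm from the narrow one along the stand's x: same shape and heights, but blade 80 mm, shoulder bar 92 mm and tab 56 mm wide. Does not fit the pocket; leave it alone. Origin and axes as for the narrow holder.
- stand: Wooden block 116 x 104 x 32 mm (x, y, z), fixed. Origin: centre of its underside. Two slots along y, at x = -28 mm and x = +28 mm, each 7 mm by 85 mm and 20 mm deep; a holder's foot stands 12 mm above the bench.
- bare_bin: Steel bin without a label holder, two tea lights in it; fixed in a row with two equal bins that have holders fitted (tab tops 90 mm above the bins' undersides); it may be left, middle or right. 86 mm (x) x 90 mm (y), 94 mm from bin to bin along y. Walls 50 mm high, back 56 mm. Origin: centre of its underside, 4 mm above the bench; front to -x, z up.
- pocket_mouth (a point): Middle of the open top of the bare bin's label pocket, 54 mm above the bench, level with the tops of the lip, the side cheeks and the bin's front wall. The pocket lies between the bin's front wall and the lip before it: 10 mm wide in x, 68 mm long in y between the cheeks. Axes as those of the bare bin.
- pocket_home (a point): Where the middle of the holder's foot is when the holder is fully home (shoulder bar on the lip and the front wall): straight below pocket_mouth by 40 mm. Axes as those of the bare bin.
- strip (a joint): Sprung strip in the bottom of the pocket: 0 with nothing on it (its top 8 mm above pocket_home), grows as it is pressed down, in m; 0.008 with the holder home. It pushes back with 3 N at first and 8 N at 8 mm, and lifts the holder again if that is let go.
- pepper_shaker: Pepper shaker, loose bystander, 44 mm across, 90 mm high, to the right of the bins. Origin: centre of its underside.
- spice_jar: Glass spice jar with dark cap, the nearer of two behind the bins, loose bystander, 41 mm across, 105 mm high. Origin: centre of its underside.

How it is judged (in metres and radians):
On the way, in this order (a step that is already met when the one before it is completed fails the run):
1. the narrow holder is lifted clear of the stand (foot more than 35 mm above the bench) (height (world z) of narrow_holder above 0.035 m), for 0.1 s.
2. its blade has entered the bare pocket behind the lip (foot at least 10 mm below the lip's top) (x of narrow_holder in the frame of pocket_home between -0.006 and 0.006 m and y of narrow_holder in the frame of pocket_home between -0.008 and 0.008 m and z of narrow_holder in the frame of pocket_home below 0.03 m), for 0.1 s.
At the end, for the whole second after the job is handed in: Narrow holder upright (0.12 rad) and in line (0.15 rad) in the bare pocket, foot within 3 mm of home, strip down over 4.5 mm, pushing on the bin with over 4 N, fingers still on it (over 2 N), at rest; wide holder, pepper shaker and spice jar within 20 mm of their starts (x of narrow_holder in the frame of pocket_home between -0.006 and 0.006 m and y of narrow_holder in the frame of pocket_home between -0.008 and 0.008 m and z of narrow_holder in the frame of pocket_home between -0.004 and 0.003 m and angle between narrow_holder's own z axis and vertical below 0.12 rad and angle between the y axis of narrow_holder and the y axis of bare_bin, either way round below 0.15 rad and value of joint strip above 0.0045 m and contact force between the fingers and narrow_holder above 2 N and contact force between narrow_holder and bare_bin above 4 N and linear speed of narrow_holder below 0.02 m/s and distance of each of wide_holder, pepper_shaker, spice_jar from where it was at the start of the episode below 0.02 m); the arm keeps its last pose, push and grip.
It fails at once if the wide holder is pulled out of the stand or disturbed (distance of wide_holder from where it was at the start of the episode above 0.03 m).
It fails at once if the pepper shaker or the spice jar is knocked over (angle between any of pepper_shaker, spice_jar's own z axis and vertical above 0.6 rad).
It also fails if it takes over 38 s, if anything falls off the work surface, if the arm or the gripper's body presses on something with over 40 N, if the wrist force passes 120 N, or if a joint passes its speed limit or range.

ROBOT

A 6-joint arm with a two-finger parallel gripper is mounted at the origin on a cart in front of the work surface, level with it; the furniture and walls round the work are solid. World frame = base frame: x ahead of the robot, y to its left, z up, the work surface at z = 0. Lengths are in mm, angles in rad, forces in N, time in s.
With the tool pointing down it reaches from about 350 to 975 mm from the base axis. Payload 7.1 kg.
Tool frame: the origin (TCP) lies at the very end of the fingers, on their centre line; the grasp point (between the pads) lies 19 mm behind it (ctrl.pinch_z is the distance from the TCP to the grasp point, in mm); z points along the fingers, y is the direction in which the jaws open and shut (so a half turn about z gives the same grasp; the last joint's range is limited). The gripper opens to 88 mm and grips with 3 to 60 N. Pads are 20 mm wide; open, the fingers measure 115 mm over their backs; the gripper's body (75 mm by 178 mm) begins 61 mm behind the grasp point.
Start: joints at [1.161, 0.423, 1.63, -0, 1.089, -0.019], TCP at [238.048, 577.874, 222.675] pointing down, gripper open.
Joint ranges: [-3, 3], [-0.9, 2.11], [0.09, 2.58], [-1.31, 4.45], [0.11, 2.69], [-2.54, 2.54]. Speed limits (rad/s): [2.39, 2.39, 3.01, 3.14, 3.14, 3.14].

INTERFACE

Orientations are given as a rotation vector (axis times angle).
In Python, from workcell import ctrl gives the robot as it stands.
- The arm moves only by the shell command python3 -m inch 'ROWS' [OPENING]. ROWS is JSON, a list of rows, each an object with "xyz": the shift along the tool's x, y, z in cm, a list of three; "spin": the turn about the tool's z in degrees. A call has 1 to 20 rows; each row is the pose to reach, as a shift and turn from the pose measured when the call began, along the tool's axes at that moment; what a row does not reach only later rows make up. A row lasts 1/10 s, in which the tool goes at most 50 mm and 8.59 degrees, less where a joint would pass 70% of its speed; a pose out of reach is approached as far as the arm can. A call with a gripper value outside its range is refused whole. OPENING is the closure, from 0 (fully open) to 1 (shut), set as the call begins (- or left out, the last holds). The fingers move at their own pace and stop on an object; the grip force is fixed at half the most. Time passes only in rows, so rows that repeat a pose let the fingers close. It gives the time, the measured TCP pose, the force and the opening at its end, in the units of the state.
- ctrl.get_obs(): the state, without advancing time (a new reading comes with each control period).
- ctrl.get_image(name): name is "scene" or "top" or "wrist"; returns the picture (420x560x3 uint8, red, green, blue); there is no depth.
- ctrl.camera_info(name): a dict with "camera_matrix" (3x3 intrinsics, pixels), "R" (3x3) and "t" (3): a world point X has camera coordinates R X + t; the wrist camera has in their place "hand_eye" (4x4, takes a point from camera to tool coordinates, whose origin is the TCP and whose axes are the flange's). Camera axes: x right, y down, z forward; pixel columns grow to the right and rows downward; lengths in mm; the calibration is good to about 2 mm. A picture is of the moment at which its call begins: read the wrist's pose just before it. camera_info takes no time and is no camera call.
- ctrl.close_job(): hands the job in, once; it reports no verdict.
The state is a dict: "t": time; "qpos": joint angles; "qvel": joint speeds; "joint_torque": joint torques, N m; "ee_pos": TCP position; "orientation": TCP orientation; "ft_force": force on the tool from outside, world axes, zero at the start; "moment": the same for the moment, N m; "width": finger opening in mm.
Only numpy, scipy, OpenCV 4.12 (cv2) and the standard library are available. Lean on these libraries where they do the work, as an engineer would, in place of code of your own. Each camera call takes 0.05 s, during which the arm holds its last target. There are 200 camera calls.

## Working session

There is one attempt and no reset: what is moved stays moved. The work goes in short steps, Python scripts to look and compute and a shell command to move; the robot and the scene stay as the last step left them, time stands still between calls to the robot, and variables do not carry over. Pictures are saved under pics/ and viewed, about 8 in all and at most 12, crops included, and the job is handed in when it is done.

```bash
mkdir -p pics; python3 - <<'E'
from workcell import ctrl
import cv2,numpy as np
o=ctrl.get_obs();print(o)
for n in("scene","top","wrist"):
    im=ctrl.get_image(n);cv2.imwrite(f"pics/{n}0.png",im[:,:,::-1]);print(n,ctrl.camera_info(n))
E
```

```text
{'t': 0.0, 'qpos': array([ 1.16099184e+00,  4.23866690e-01,  1.63069183e+00, -2.76857925e-05,
        1.08860276e+00, -1.90030757e-02]), 'qvel': array([ 0.00028121,  0.00037321, -0.00065849,  0.0008928 ,  0.00070439,
        0.00047204]), 'joint_torque': array([ 7.98528963e-04, -5.44643354e+01, -2.73659420e+01,  6.44105324e-02,
        2.29882932e-02, -1.49549810e-04]), 'ee_pos': array([237.84120437, 577.36628316, 221.88484567]), 'orientation': array([-6.09890336e-01, -3.08150709e+00,  2.41552468e-03]), 'ft_force': array([-0.54851778,  0.68874735, -0.96240328]), 'moment': array([ 0.01136898,  0.03544454, -0.03152945]), 'width': 88.22487597493331}
scene {'camera_matrix': array([[527.49925524,   0.        , 273.62716555],
       [  0.        , 527.49925524, 207.97129692],
       [  0.        ,   0.        ,   1.        ]]), 'R': array([[ 0.44984791, -0.89296458,  0.01584629],
       [-0.55864361, -0.29518211, -0.77510311],
       [ 0.69681717,  0.33982609, -0.63163602]]), 't': array([-220.18028754,  359.48433835,  917.47669375])}
top {'camera_matrix': array([[546.88525726,   0.        
[... 163 characters left out ...]
0176116 ],
       [-0.99541196, -0.00715177, -0.09541428],
       [ 0.09526977,  0.01837726, -0.99528184]]), 't': array([  18.53030016,  531.79921445, 1456.14244768])}
wrist {'camera_matrix': array([[371.80831925,   0.        , 283.04253301],
       [  0.        , 371.80831925, 211.55759444],
       [  0.        ,   0.        ,   1.        ]]), 'hand_eye': array([[ 8.41926166e-04, -9.64395241e-01, -2.64463815e-01,
         7.12645423e+01],
       [ 9.99999485e-01,  6.61968391e-04,  7.69581904e-04,
         2.35012651e-01],
       [-5.67114440e-04, -2.64464327e-01,  9.64395302e-01,
        -1.61559472e+02],
       [ 0.00000000e+00,  0.00000000e+00,  0.00000000e+00,
         1.00000000e+00]])}
```

View pics/top0.png

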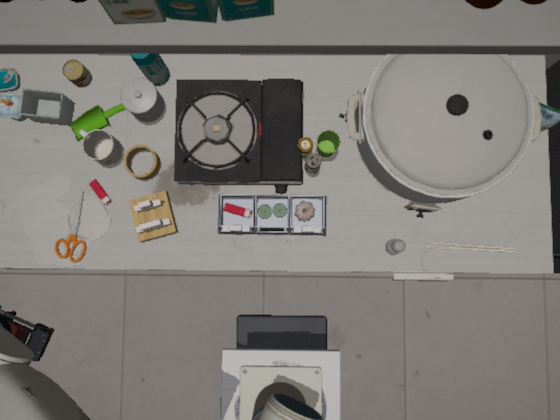

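View pics/scene0.png

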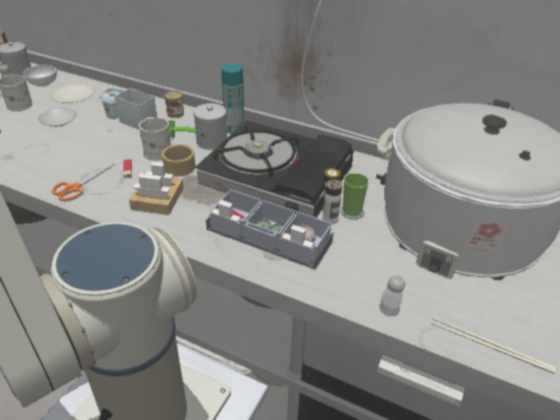

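The top view shows the stand at about (153,216) and the bins at y≈214. The middle bin (272,213) holds the tea lights and appears to have no tab. I'll enlarge both areas.

```bash
python3 - <<'E'
import cv2,numpy as np
t=cv2.imread("pics/top0.png")
a=cv2.resize(t[185:245,125:180],None,fx=7,fy=7,interpolation=cv2.INTER_CUBIC)
b=cv2.resize(t[185:245,214:332],None,fx=6.5,fy=6.5,interpolation=cv2.INTER_CUBIC)[:, :]
cv2.imwrite("pics/ca.png",a)
b=cv2.copyMakeBorder(b,0,0,0,800-b.shape[1],cv2.BORDER_CONSTANT) if b.shape[1]<800 else b
cv2.imwrite("pics/cb.png",b);print(a.shape,b.shape)
E
```

```text
(420, 385, 3) (390, 800, 3)
```

View pics/ca.png

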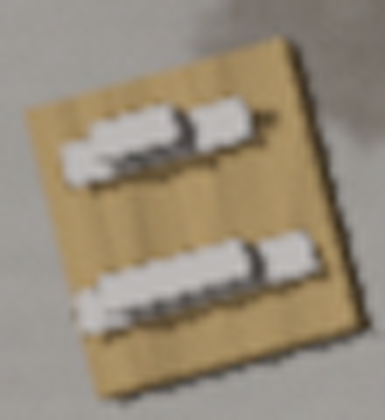

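View pics/cb.png

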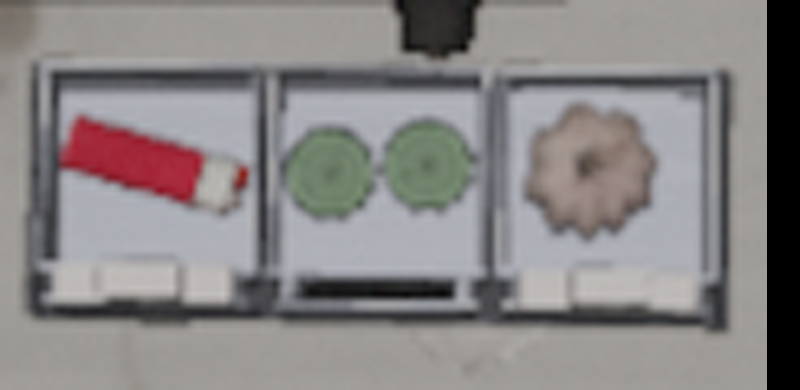

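The narrow holder is in the far slot (shoulder bar centre about (157,143) in the crop). The bare bin is the middle one, with its dark pocket slot centred at about (378,288) in the crop.

```bash
cat > h.py <<'E'
from workcell import ctrl
import numpy as np, cv2
from scipy.spatial.transform import Rotation as Ro
def world(n,px,z,obs=None):
    c=ctrl.camera_info(n);K=c["camera_matrix"]
    if n=="wrist":
        T=Ro.from_rotvec(obs["orientation"]).as_matrix();H=c["hand_eye"];Rw=T@H[:3,:3];o=T@H[:3,3]+obs["ee_pos"]
    else: Rw=c["R"].T;o=-Rw@c["t"]
    d=Rw@np.linalg.inv(K)@np.array([px[0],px[1],1.]);return o+d*(z-o[2])/d[2]
def pix(n,X,obs):
    c=ctrl.camera_info(n);K=c["camera_matrix"];T=Ro.from_rotvec(obs["orientation"]).as_matrix();H=c["hand_eye"]
    p=H[:3,:3].T@(T.T@(np.array(X)-obs["ee_pos"])-H[:3,3]);p=K@p;return p[:2]/p[2]
def go(obs,xyz,yaw):
    """shift (cm, tool axes) and spin (deg) to a down-pointing TCP with tool y along heading yaw"""
    T=Ro.from_rotvec(obs["orientation"]).as_matrix()
    s=T.T@(np.array(xyz)-obs["ee_pos"])/10
    y=T.T@np.array([np.cos(yaw),np.sin(yaw),0]);a=np.degrees(np.arctan2(-y[0],y[1]));a=(a+90)%180-90
    return s.round(2),round(a,1)
E
python3 - <<'E'
from h import *
f=lambda x,y:(x/7+125-.43,y/7+185-.43)
g=lambda x,y:(x/6.5+214-.42,y/6.5+185-.42)
C=np.array([world("top",f(*p),32) for p in[(28,108),(288,38),(358,328),(98,398)]]);print(C.round(1),C.mean(0).round(1))
u=(C[0]-C[1])+(C[3]-C[2]);yaw=np.arctan2(u[1],u[0]);print("slot yaw",np.degrees(yaw),"sides",np.linalg.norm(np.diff(C,axis=0),axis=1))
n=C.mean(0)+28*np.array([np.sin(yaw),-np.cos(yaw),0]);print("narrow",n, 'bar',world("top",f(157,143),58),'far tab',world("top",f(138,127),92))
P=world("top",g(378,288),54);print("pocket",P)
b=[world("top",g(*p),60) for p in[(34,62),(728,72)]];d=b[0]-b[1];print("bins",b,np.linalg.norm(d),"row yaw",np.degrees(np.arctan2(d[1],d[0])))
o=ctrl.get_obs();X=np.r_[n[:2],180];print(go(o,X,yaw),o['ee_pos'])
E
```

```text
[[547.1 414.6  32. ]
 [575.1 314.2  32. ]
 [462.8 284.   32. ]
 [435.1 383.7  32. ]] [505.1 349.1  32. ]
slot yaw 105.56949176650417 sides [104.23456242 116.25756802 103.44460053]
narrow [532.02480924 356.64307052  32.        ] bar [531.30594151 357.4265426   58.        ] far tab [533.9068521  356.16871861  92.        ]
pocket [470.52114837  24.87781037  54.        ]
bins [array([561.5183485 , 166.22543885,  60.        ]), array([ 559.33479336, -116.99441769,   60.        ])] 283.22827374653383 row yaw 89.55827244279111
(array([-35.61,  -9.21,   4.22]), np.float64(-38.0)) [237.85147229 577.52302523 222.07654135]
```

```bash
python3 -m inch '[{"xyz":[-4.5,-1.2,0.5],"spin":-5},{"xyz":[-9,-2.3,1],"spin":-12},{"xyz":[-13.5,-3.5,1.5],"spin":-20},{"xyz":[-18,-4.6,2],"spin":-27},{"xyz":[-22.5,-5.8,2.5],"spin":-34},{"xyz":[-27,-7,3.2],"spin":-38},{"xyz":[-31.5,-8.1,4.2],"spin":-38},{"xyz":[-35.6,-9.2,4.2],"spin":-38},{"xyz":[-35.6,-9.2,4.2],"spin":-38},{"xyz":[-35.6,-9.2,4.2],"spin":-38},{"xyz":[-35.6,-9.2,4.2],"spin":-38}]' 0
python3 - <<'E'
from h import *
o=ctrl.get_obs();im=ctrl.get_image("wrist");cv2.imwrite("pics/w1.png",im[:,:,::-1]);print(o)
E
```

```text
t: 1.25
ee_pos: [531.0, 357.3, 180.0]
orientation: [0.427, -3.111, 0.002]
ft_force: [0.1, 0.3, -0.0]
width: 87.6
{'t': 1.25, 'qpos': array([ 5.73830541e-01,  4.93607020e-01,  1.62477784e+00, -4.21438628e-04,
        1.02487139e+00, -1.26971272e+00]), 'qvel': array([ 0.01602906, -0.00582096,  0.00121125, -0.00251571,  0.00061869,
       -0.00102652]), 'joint_torque': array([-1.11808106e+00, -5.68786526e+01, -2.61008281e+01, -3.71594389e-02,
        6.65215007e-02,  6.10689312e-04]), 'ee_pos': array([531.03576672, 357.29094605, 180.01738584]), 'orientation': array([ 4.27259785e-01, -3.11103561e+00,  1.61857679e-03]), 'ft_force': array([ 0.07846817,  0.29773228, -0.03641359]), 'moment': array([ 0.09881352, -0.02572974,  0.00750338]), 'width': 87.64186866568409}
```

View pics/w1.png

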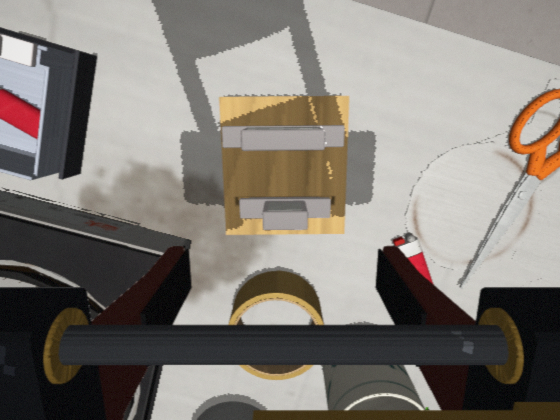

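The wrist view confirms the narrow holder is in the slot at image row ~215, with its tab at columns 263–307 and rows 202–230. I'll compare that with the predicted outlines.

```bash
python3 - <<'E'
from h import *
o=ctrl.get_obs();yaw=np.radians(105.57)
ey=np.array([np.cos(yaw),np.sin(yaw),0]);ex=np.array([np.sin(yaw),-np.cos(yaw),0])
im=cv2.imread("pics/w1.png")
def poly(c,hx,hy,z,col):
    p=[4*(pix("wrist",np.r_[c,0]+a*hx*ex+b*hy*ey+[0,0,z],o)-[200,80]) for a,b in[(1,1),(1,-1),(-1,-1),(-1,1)]]
    cv2.polylines(big,[np.int32(p)],True,col,1)
big=cv2.resize(im[80:225+20,200:370],None,fx=4,fy=4,interpolation=cv2.INTER_CUBIC)
n=np.array([532,356.6]);s=np.array([505.1,349.1])
poly(n,7,16,92,(0,0,255));poly(n,8,36,58,(0,255,0));poly(s,58,52,32,(255,0,0));poly(s-28*ex[:2],7,28,92,(0,0,255))
cv2.imwrite("pics/w1o.png",big)
E
```

```text
(no output)
```

View pics/w1o.png

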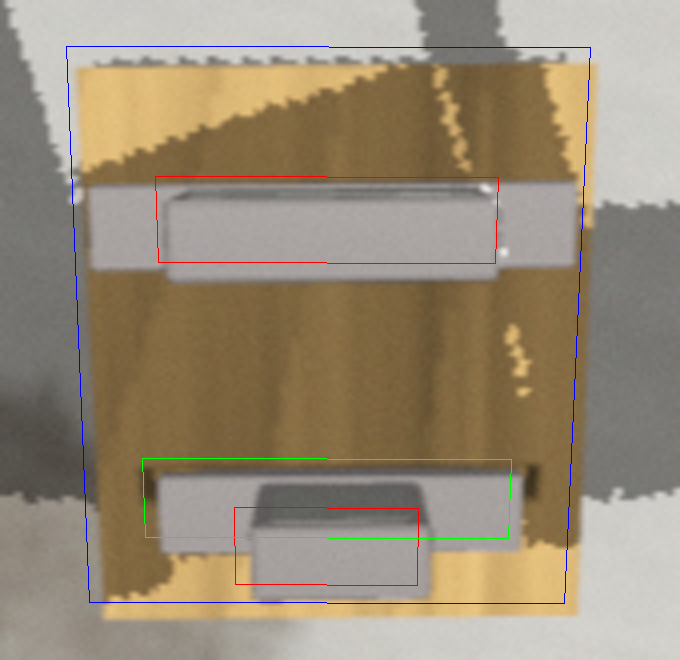

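Tab top centre measured at wrist pixel (285,220). It sits about 3 px right of and below the prediction.

```bash
python3 - <<'E'
from h import *
o=ctrl.get_obs()
n=world("wrist",(285,220.1),92,o);w=world("wrist",(283,139.6),92,o);d=n-w
yaw=np.arctan2(d[1],d[0])+np.pi/2
print(n,w,np.linalg.norm(d),np.degrees(yaw))
for z in(100,62):print(go(o,np.r_[n[:2],z],np.radians(105.3)))
E
```

```text
[533.77333884 359.59697242  92.        ] [480.68688533 343.18776449  92.        ] 55.56467988958609 107.17656145843868
(array([-0.34,  0.12,  8.01]), np.float64(0.4))
(array([-0.35,  0.12, 11.81]), np.float64(0.4))
```

```bash
python3 -m inch '[{"xyz":[-0.3,0.1,3.5],"spin":0},{"xyz":[-0.3,0.1,7],"spin":0},{"xyz":[-0.3,0.1,9.5],"spin":0},{"xyz":[-0.3,0.1,11],"spin":0},{"xyz":[-0.3,0.1,11.7],"spin":0},{"xyz":[-0.3,0.1,11.7],"spin":0},{"xyz":[-0.3,0.1,11.7],"spin":0}]' 0
python3 -m inch '[{"xyz":[0,0,0],"spin":0},{"xyz":[0,0,0],"spin":0},{"xyz":[0,0,0],"spin":0},{"xyz":[0,0,0],"spin":0},{"xyz":[0,0,0],"spin":0},{"xyz":[0,0,0],"spin":0},{"xyz":[0,0,0],"spin":0},{"xyz":[0,0,0],"spin":0}]' 1
```

```text
t: 2.0
ee_pos: [533.9, 360.0, 64.3]
orientation: [-0.429, 3.112, -0.0]
ft_force: [0.0, -0.4, 0.3]
width: 87.8
t: 2.8
ee_pos: [533.9, 359.9, 64.2]
orientation: [-0.429, 3.112, -0.0]
ft_force: [0.5, 0.0, 0.4]
width: 31.7
```

```bash
python3 -m inch '[{"xyz":[0,0,-1],"spin":0},{"xyz":[0,0,-3],"spin":0},{"xyz":[0,0,-6],"spin":0},{"xyz":[0,0,-10],"spin":0},{"xyz":[0,0,-13],"spin":0},{"xyz":[0,0,-13],"spin":0},{"xyz":[0,0,-13],"spin":0}]' 1
python3 - <<'E'
from h import *
o=ctrl.get_obs();print(go(o,[445,24.8,190],np.radians(89.56)),go(o,[470.5,24.8,140],np.radians(89.56)),o['width'])
E
```

```text
t: 3.5
ee_pos: [533.9, 360.0, 195.0]
orientation: [-0.429, 3.11, 0.001]
ft_force: [-1.4, 0.1, -1.4]
width: 32.0
(array([ 17.64, -29.86,   0.47]), np.float64(16.1)) (array([ 15.19, -30.55,   5.47]), np.float64(16.1)) 31.996289461041243
```

```bash
python3 -m inch '[{"xyz":[1.5,-2.5,0],"spin":1},{"xyz":[3.5,-6,0],"spin":3},{"xyz":[5.5,-9.5,0],"spin":6},{"xyz":[7.6,-13,0],"spin":9},{"xyz":[9.7,-16.5,0],"spin":12},{"xyz":[11.8,-20,0],"spin":15},{"xyz":[13.8,-23.5,0],"spin":16.1},{"xyz":[15.6,-26.5,0],"spin":16.1},{"xyz":[17,-28.8,0.3],"spin":16.1},{"xyz":[17.6,-29.9,0.5],"spin":16.1},{"xyz":[17.6,-29.9,0.5],"spin":16.1},{"xyz":[17.6,-29.9,0.5],"spin":16.1},{"xyz":[17.6,-29.9,0.5],"spin":16.1}]' 1
python3 - <<'E'
from h import *
o=ctrl.get_obs();im=ctrl.get_image("wrist")[:,:,::-1].copy();cv2.imwrite("pics/w2.png",im);print(o['ee_pos'],o['orientation'],o['width'])
print([pix("wrist",[470.5+a,24.8+b,54],o).round(1) for a,b in[(-5,-34),(-5,34),(5,34),(5,-34)]])
E
```

```text
t: 4.8
ee_pos: [445.8, 25.5, 189.6]
orientation: [0.009, 3.14, 0.001]
ft_force: [-0.5, -0.6, -1.7]
width: 31.6
[445.79642061  25.46314248 189.55194948] [9.39077351e-03 3.14012867e+00 1.25648499e-03] 31.616013209833593
[array([241.5, 222.4]), array([322.9, 222. ]), array([322.6, 233.3]), array([241.9, 233.8])]
```

View pics/w2.png

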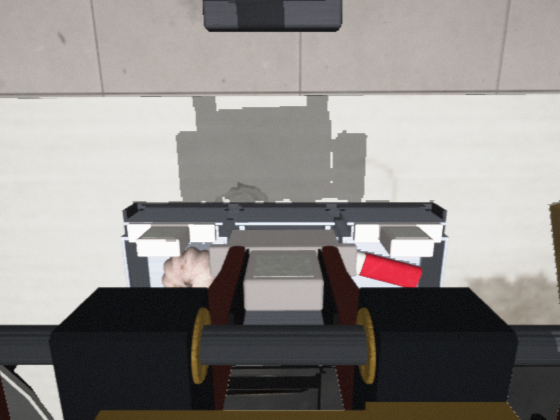

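The held holder partly hides the pocket (row ~222). I'll back off 5 cm so both are visible.

```bash
python3 -m inch '[{"xyz":[2,0,0],"spin":0},{"xyz":[4,0,0],"spin":0},{"xyz":[5,0,0],"spin":0},{"xyz":[5,0,0],"spin":0},{"xyz":[5,0,0],"spin":0},{"xyz":[5,0,0],"spin":0}]' 1
python3 - <<'E'
from h import *
o=ctrl.get_obs();im=ctrl.get_image("wrist")[:,:,::-1].copy();cv2.imwrite("pics/w3.png",im);print(o['ee_pos'],o['orientation'],o['width'])
f=5;big=cv2.resize(im[200:320,205:365],None,fx=f,fy=f,interpolation=cv2.INTER_CUBIC)
z=lambda p:f*(pix("wrist",p,o)-[205,200])
cv2.polylines(big,[np.int32([z([470.5+a,24.8+b,54]) for a,b in[(-5,-34),(-5,34),(5,34),(5,-34)]])],True,(0,0,255),1)
c=o['ee_pos'];T=Ro.from_rotvec(o['orientation']).as_matrix()
for h,hx,hy in((-4,8,36),(-6,2.5,30)): 
  for zz in ([0,6] if h==-4 else [0]): pass
tp=lambda v:z(c+T@np.array(v))
cv2.polylines(big,[np.int32([tp([a,b,6.2]) for a,b in[(8,-36),(8,36),(-8,36),(-8,-36)]])],True,(0,255,0),1)
cv2.polylines(big,[np.int32([tp([a,b,-27.8]) for a,b in[(7,-16),(7,16),(-7,16),(-7,-16)]])],True,(255,0,0),1)
cv2.imwrite("pics/w3o.png",big)
E
```

```text
t: 5.45
ee_pos: [397.0, 25.9, 189.8]
orientation: [0.008, 3.139, 0.001]
ft_force: [-0.6, 0.6, -0.2]
width: 31.9
[396.96925637  25.94325726 189.83313268] [8.32055226e-03 3.13873530e+00 1.21584011e-03] 31.93125911029874
```

View pics/w3o.png

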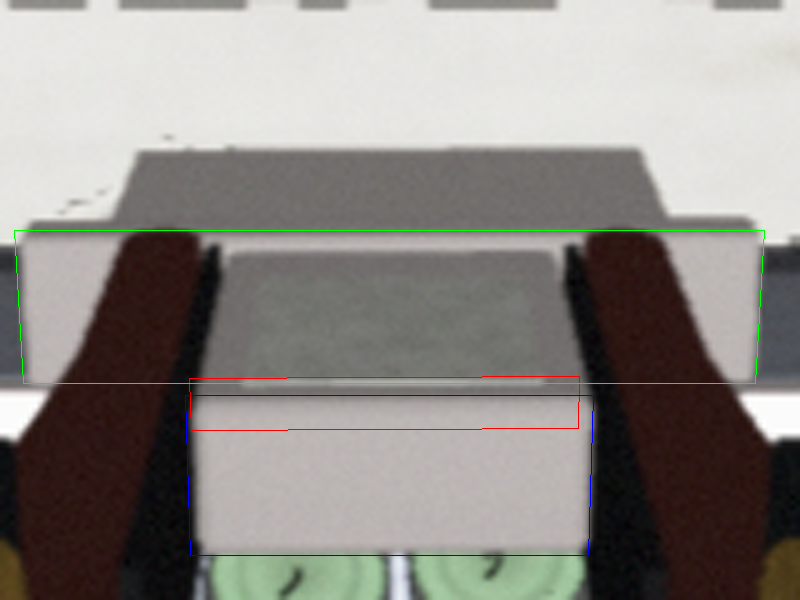

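In the hand, the holder matches the model within about 0.5 mm and is upright and centred. It hides the pocket from here, so I'll step sideways 9 cm.

```bash
python3 -m inch '[{"xyz":[-1,3,0],"spin":0},{"xyz":[-3,6,0],"spin":0},{"xyz":[-4,8,0],"spin":0},{"xyz":[-5,9,0],"spin":0},{"xyz":[-5,9,0],"spin":0},{"xyz":[-5,9,0],"spin":0},{"xyz":[-5,9,0],"spin":0},{"xyz":[-5,9,0],"spin":0}]' 1
python3 - <<'E'
from h import *
o=ctrl.get_obs();im=ctrl.get_image("wrist")[:,:,::-1].copy();cv2.imwrite("pics/w4.png",im);print(o['ee_pos'],o['orientation'],o['width'])
c=pix("wrist",[470.5,24.8,54],o);print(c)
f=6;x0,y0=int(c[0]-90),int(c[1]-35);x0=max(x0,0);big=cv2.resize(im[y0:y0+70,x0:x0+133],None,fx=f,fy=f,interpolation=cv2.INTER_CUBIC);print(x0,y0)
z=lambda p:f*(pix("wrist",p,o)-[x0,y0])
cv2.polylines(big,[np.int32([z([470.5+a,24.8+b,54]) for a,b in[(-5,-34),(-5,34),(5,34),(5,-34)]])],True,(0,0,255),1)
cv2.polylines(big,[np.int32([z([470.5+a,-69.2+b,94]) for a,b in[(-7,-16),(-7,16),(7,16),(7,-16)]])],True,(0,255,0),1)
cv2.imwrite("pics/w4o.png",big)
E
```

```text
t: 6.3
ee_pos: [446.8, 114.8, 189.9]
orientation: [0.01, 3.14, 0.001]
ft_force: [-0.2, -0.3, -0.9]
width: 31.9
[446.80196719 114.78596663 189.89321748] [1.01805734e-02 3.13950166e+00 9.01461407e-04] 31.868148376423697
[175.79264494 227.11832184]
85 192
```

View pics/w4o.png

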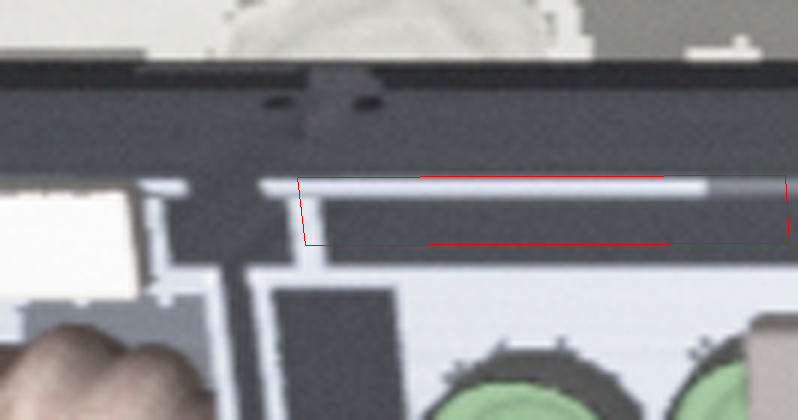

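Pocket inner corners in the crop are (323,198) and (326,266). That is about 4 px right of and below the prediction, the same wrist-versus-top bias as at the stand.

```bash
python3 - <<'E'
from h import *
o=ctrl.get_obs()
q=lambda x,y:((x+.5)/6-.5+85,(y+.5)/6-.5+192)
a=world("wrist",q(323,198),54,o);b=world("wrist",q(326,266),54,o)
p=world("wrist",q(330,198),54,o);r=world("wrist",q(700,196.5),54,o);print("lip yaw",np.degrees(np.arctan2(*(r-p)[[1,0]])))
m=(a+b)/2;print(a,b,m+[0,34,0])
P=m+[0,34,0]
for z in(120,100,55):print(z,go(o,[P[0],P[1],z],np.radians(89.7)))
T=Ro.from_rotvec(o['orientation']).as_matrix();print(T.round(4))
E
```

```text
lip yaw 89.90807152647018
[468.2509211   -6.20687839  54.        ] [478.2798253   -6.88154295  54.        ] [473.2653732   27.45578933  54.        ]
120 (array([-2.68, -8.73,  7.  ]), np.float64(-0.1))
100 (array([-2.67, -8.73,  9.  ]), np.float64(-0.1))
55 (array([-2.66, -8.74, 13.5 ]), np.float64(-0.1))
[[-1.0e+00  6.4e-03  2.3e-03]
 [ 6.4e-03  1.0e+00  7.0e-04]
 [-2.3e-03  7.0e-04 -1.0e+00]]
```

```bash
python3 -m inch '[{"xyz":[-1,-3,0],"spin":0},{"xyz":[-2,-6,0],"spin":0},{"xyz":[-2.5,-8,0],"spin":0},{"xyz":[-2.7,-8.7,0],"spin":0},{"xyz":[-2.7,-8.7,1.5],"spin":0},{"xyz":[-2.7,-8.7,4.5],"spin":0},{"xyz":[-2.7,-8.7,6.5],"spin":0},{"xyz":[-2.7,-8.7,7.5],"spin":0},{"xyz":[-2.7,-8.7,7.5],"spin":0},{"xyz":[-2.7,-8.7,7.5],"spin":0},{"xyz":[-2.7,-8.7,7.5],"spin":0}]' 1
python3 - <<'E'
from h import *
o=ctrl.get_obs();im=ctrl.get_image("wrist")[:,:,::-1].copy();cv2.imwrite("pics/w5.png",im);print(o['ee_pos'],go(o,[473.2,27.4,100],np.radians(89.8)))
im=ctrl.get_image("scene")[:,:,::-1];cv2.imwrite("pics/s5.png",cv2.resize(im[180:270,195:345],None,fx=5,fy=5,interpolation=cv2.INTER_CUBIC))
E
```

```text
t: 7.45
ee_pos: [474.3, 27.9, 115.9]
orientation: [0.01, 3.138, 0.001]
ft_force: [0.1, 0.5, -1.3]
width: 32.0
[474.27307207  27.93144146 115.94547587] (array([ 0.11, -0.06,  1.59]), np.float64(-0.2))
```

```bash
python3 -m inch '[{"xyz":[0.1,-0.05,0],"spin":0},{"xyz":[0.1,-0.05,0.4],"spin":0},{"xyz":[0.1,-0.05,0.8],"spin":0},{"xyz":[0.1,-0.05,1.2],"spin":0},{"xyz":[0.1,-0.05,1.6],"spin":0},{"xyz":[0.1,-0.05,1.9],"spin":0},{"xyz":[0.1,-0.05,1.9],"spin":0}]' 1
```

```text
t: 8.25
ee_pos: [472.9, 27.4, 96.3]
orientation: [0.01, 3.139, 0.001]
ft_force: [0.9, 0.6, -0.5]
width: 31.9
```

```bash
python3 -m inch '[{"xyz":[0,0,0.4],"spin":0},{"xyz":[0,0,0.8],"spin":0},{"xyz":[0,0,1.2],"spin":0},{"xyz":[0,0,1.6],"spin":0},{"xyz":[0,0,1.6],"spin":0},{"xyz":[0,0,1.6],"spin":0}]' 1
python3 -m inch '[{"xyz":[0,0,0.2],"spin":0},{"xyz":[0,0,0.4],"spin":0},{"xyz":[0,0,0.6],"spin":0},{"xyz":[0,0,0.8],"spin":0},{"xyz":[0,0,1.0],"spin":0},{"xyz":[0,0,1.1],"spin":0},{"xyz":[0,0,1.1],"spin":0},{"xyz":[0,0,1.1],"spin":0}]' 1
```

```text
t: 8.85
ee_pos: [472.9, 27.4, 80.1]
orientation: [0.01, 3.139, 0.001]
ft_force: [0.5, 0.2, -0.7]
width: 31.6
t: 9.65
ee_pos: [473.0, 27.4, 69.3]
orientation: [0.01, 3.139, 0.001]
ft_force: [-0.5, -0.8, 4.4]
width: 31.8
```

```bash
python3 -m inch '[{"xyz":[0,0,0.15],"spin":0},{"xyz":[0,0,0.3],"spin":0},{"xyz":[0,0,0.3],"spin":0},{"xyz":[0,0,0.3],"spin":0}]' 1
python3 -m inch '[{"xyz":[0,0,0.05],"spin":0},{"xyz":[0,0,0.1],"spin":0},{"xyz":[0,0,0.1],"spin":0},{"xyz":[0,0,0.1],"spin":0}]' 1
```

```text
t: 10.05
ee_pos: [473.1, 27.4, 66.5]
orientation: [0.01, 3.139, 0.001]
ft_force: [-1.7, 0.3, 7.0]
width: 31.9
t: 10.45
ee_pos: [473.1, 27.3, 66.1]
orientation: [0.01, 3.138, 0.001]
ft_force: [-2.4, -0.1, 10.6]
width: 31.8
```

```bash
python3 -m inch '[{"xyz":[0,0,0.1],"spin":0},{"xyz":[0,0,0.15],"spin":0},{"xyz":[0,0,0.15],"spin":0},{"xyz":[0,0,0.15],"spin":0}]' 1
```

```text
t: 10.85
ee_pos: [473.2, 27.2, 65.9]
orientation: [0.01, 3.138, 0.001]
ft_force: [-5.9, -1.1, 23.1]
width: 31.7
```

It is firmly seated: travel stopped at z≈66 as predicted and the force rose to 23 N. One look to check.

```bash
python3 - <<'E'
from h import *
o=ctrl.get_obs();im=ctrl.get_image("wrist")[:,:,::-1].copy()
s=ctrl.get_image("scene")[:,:,::-1]
a=im[150:330,120:440];a=cv2.resize(a,None,fx=1.25*1,fy=1.25)
b=cv2.resize(s[130:270,110:360],(400,225))
cv2.imwrite("pics/fin.png",np.vstack([a,b]))
print(o['ee_pos'],o['ft_force'],o['width'],o['t'])
print(o['ee_pos']-[473.2,27.4,66.2])
E
```

```text
[473.17644374  27.2498956   65.8799118 ] [-5.87996889 -1.11504609 23.06069948] 31.74895429071374 10.85
[-0.02355626 -0.1501044  -0.3200882 ]
```

View pics/fin.png

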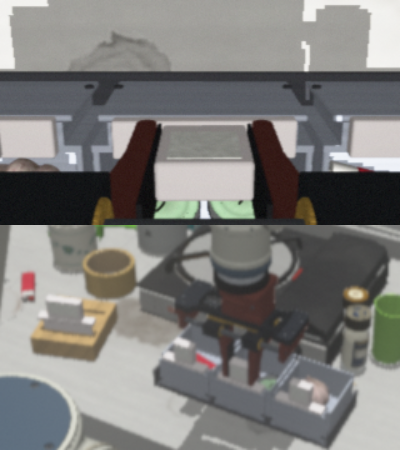

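The shoulder bar sits level with the bars of the neighbouring fitted holders, behind the lip of the middle bin. The wide holder is still in the stand and the jars are standing.

```bash
python3 - <<'E'
from workcell import ctrl
print(ctrl.close_job()); o=ctrl.get_obs(); print(o['t'],o['ee_pos'],o['ft_force'],o['width'])
E
```

```text
the job is handed in; nothing more can be done
None
the job is handed in; nothing more can be done
```

I took the narrow holder out of the stand's far slot and pushed it home in the pocket of the middle bin, which was the one without a holder. I handed the job in at about 10.9 s, with the gripper still holding it down.

**Last checks:**
- **Seating:** the gripper tip stopped at z = 65.9 mm, where 66.2 mm was predicted for fully home. The upward force rose from about 7 N on the spring alone to 23 N.
- **Grip:** the finger opening was 31.7 mm on the 32 mm tab, so the holder had not slipped out.
- **Position:** the gripper tip was within 0.2 mm of the measured pocket centre. In the last picture the shoulder bar is level with the bars of the fitted holders on either side.
- **Bystanders:** the wide holder was still in the stand and the spice jars were standing. The pepper shaker was outside the last picture, but the arm never went near it.

**What disagreed:**
- The top and wrist cameras differed by about 3 mm. I used the wrist camera, and the blade went into the pocket with no noticeable force.
- A side force of about 6 N along x remained at the end.
- I have no reading from after the hand-in, because the robot no longer answers.

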